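Filter change: dial to bypass, new cartridge held open end up

TASK

We are changing the drinking-water filter: first turn the grey dial on top of the filter head until its red pointer is at the blue bypass mark. Then pick up the new white cartridge from the worktop, find which of its two ends has the blind hole (feel or look, it may be turned either way), and hold it with the hole facing straight up and at least 6 cm of air under it, ready to be lowered into its bowl. Finish holding it still like that in the gripper, the dial still at the mark, not set down or leaning on anything, and leave the other things on the worktop where they are.

Things in the scene. Friction and masses are not known exactly. Their poses are not given: they have to be found in the camera images.
- dial (a joint): Angle of the dial in rad, 0 to 3.0, growing clockwise seen from above. The white scale disc has a thin black tick every 0.3 rad from 0 to 3.0 and, in place of the tick at 1.80, one wide blue mark (bypass). It turns stiffly (0.06 N m) and stays where it is left.
- dial_grip (a point): On the dial's upright axis at the height to grip, 10 mm below its top. The grey dial has a skirt disc 50 mm across whose top lies 22 mm below this point, and on it a grip bar 46 mm long, 14 mm wide, 32 mm high. The point's x axis lies along the bar and turns with it; the red pointer line is on its -x half. A white scale disc, 80 mm across, lies 30 mm below this point.
- filter: Filter station, fixed: steel foot plate 150 x 160 mm, an upright plate on its +y side, a flange at 209 mm, under it the black filter head (92 mm across, from 150 to 205 mm, its bowl taken off); copper pipes come down 92 mm from the middle on its -x and +x sides. Origin on the worktop under the dial's axis. In its axes the dial's pointer at joint value q points to (-cos q, sin q).
- cartridge: New filter cartridge lying loose, axis 30 mm high: cream-white, round, 125 mm long, 58 mm across, a white cap 61 mm across, 8 mm thick on each end, 0.2 to 0.45 kg. One end is flat and closed; the other has a dark blind hole, 34 mm across, 55 mm deep, in its middle. Origin at its middle, x along its axis; feel or look for which end has the hole.
- bowl: The filter's bowl, translucent blue, standing open on the worktop, loose: 92 mm across, 152 mm high. Origin under its middle. Leave it.
- spanner: Black plastic housing spanner lying loose: ring 120 mm across, 12 mm high, with a handle reaching 227 mm from the ring's middle along its x axis. Origin under the ring's middle. Leave it.
- seal: Black rubber sealing ring lying loose, 88 mm across, 5 mm high. Origin under its middle. Leave it.
- sprayer: Amber trigger spray bottle, 72 mm across, 231 mm high, loose. Origin under its middle. Leave it.
- soap: White soap bottle, 64 mm across, 190 mm high, loose. Origin under its middle. Leave it.
- brush: Dish brush with teal head and handle end, 245 mm long along x, 40 mm high, lying loose. Origin under its middle. Leave it.
Not all that is in view belongs to the job. What is shaped like the bowl but turquoise is not meant. Of the things that look like the sprayer, the larger one is meant.

How it is judged:
By the outcome, as a careful person would: the job done as asked, in the order asked, and still so for the second after the job is handed in, while the arm keeps its last pose, push and grip.
It also fails if it takes over 72 s, if anything falls off the work surface, if the arm or the gripper's body presses on something with over 40 N, if the wrist force passes 120 N, or if a joint passes its speed limit or range.

ROBOT

A 7-joint arm with a two-finger parallel gripper is mounted at the origin on the work surface. World frame = base frame: x ahead of the robot, y to its left, z up, the work surface at z = 0. Lengths are in m, angles in rad, forces in N, time in s.
With the tool pointing down it reaches from about 0.4 to 0.9 m from the base axis. Payload 5.5 kg.
Tool frame: the origin (TCP) lies midway between the tips of the shut fingers; the grasp point (between the pads) lies 19 mm behind it (manip.grip_depth is the distance from the TCP to the grasp point, in m); z points along the fingers, x is the direction in which the jaws open and shut, and the axes are right-handed (so a half turn about z gives the same grasp; the last joint's range is limited). The gripper opens to 92 mm and grips with 3 to 60 N. Pads are 19 mm wide; open, the fingers measure 130 mm over their backs; the gripper's body (75 mm by 190 mm) begins 47 mm behind the grasp point.
Start: joints at [-1.039, 0.501, -0.427, 1.55, 0.221, 1.138, -0.21], TCP at [0.173, 0.627, 0.203] pointing down, gripper open.
Joint ranges: [-2.88, 2.88], [-0.31, 2.03], [-1.54, 1.56], [0.2, 2.42], [-1.41, 4.55], [0.19, 2.02], [-2.57, 2.57]. Speed limits (rad/s): [2.57, 2.57, 3.14, 3.14, 3.14, 3.14, 3.14].

INTERFACE

Orientations are given as a unit quaternion [x, y, z, w].
In Python, from bench import manip, effector, viewer gives the robot as it stands. Calls block until the motion is done:
- manip.move_pose(position, orientation): joint-space move of the TCP to a pose.
- manip.servo_line(position, ori=None, vel=0.15): straight line of the TCP; ori=None keeps the orientation; vel is the mean speed in m/s.
- manip.movej(angles): joint-space move.
- effector.open_jaws() and effector.close(f_grip=None): open the fingers fully, or close them until they stop; f_grip is the grip in N (None keeps the last).
- manip.sleep(seconds).
- manip.solve_ik(position, orientation): joint angles nearest the present ones, or None.
- viewer.get_image(name): name is "scene" or "top" or "wrist"; returns the picture (420x560x3 uint8, red, green, blue); there is no depth.
- viewer.get_calibration(name): a dict with "vfov" (degrees; the focal length in pixels is half the picture's height over the tangent of half this angle, whatever the lens; pixels are square), "cx", "cy" (the principal point, pixels), "eye" and "attitude" of the camera in the world. Camera axes: x right, y down, z forward; pixel columns grow to the right and rows downward; lengths in m; the calibration is good to about 2 mm. A picture is of the moment at which its call begins: read the wrist's pose just before it. get_calibration takes no time and is no camera call; for the wrist camera it gives the pose at the moment of the call.
A pose or a line that the arm cannot do raises manip.PlanningError and nothing moves.
- manip.hand_in(): hands the job in, once; it reports no verdict.
Readings, each from a call of its own:
- manip.current_clock(): time.
- manip.current_q(): joint angles.
- manip.current_joint_velocities(): joint speeds.
- manip.current_tau(): joint torques, N m.
- manip.current_tool_pos(): TCP position.
- manip.current_tcp_rot(): TCP orientation.
- manip.current_force(): force on the tool from outside, world axes, zero at the start.
- manip.current_wrist_torque(): the same for the moment, N m.
- manip.current_finger_gap(): finger opening in m.
Only numpy, scipy, OpenCV 4.12 (cv2) and the standard library are available. Lean on these libraries where they do the work, as an engineer would, in place of code of your own. Each camera call takes 0.05 s, during which the arm holds its last target. There are 200 camera calls.

## Working session

There is one attempt and no reset: what is moved stays moved. The work goes in short steps, each a Python script; the robot and the scene stay as the last script left them, time stands still between calls to the robot, and variables do not carry over. Pictures are saved under pics/ and viewed, about 8 in all and at most 12, crops included, and the job is handed in when it is done.

```bash
ls; mkdir -p pics
python3 - <<'E'
from bench import manip, effector, viewer
import cv2
for n in ["scene","top","wrist"]:
    c=viewer.get_calibration(n); print(n,c)
    cv2.imwrite(f"pics/{n}0.png",viewer.get_image(n)[:,:,::-1])
print(manip.current_clock(),manip.current_tcp_rot(),manip.grip_depth)
E
```

```text
pics
scene {'vfov': 49.19615320363758, 'cx': 275.2053281062854, 'cy': 211.806479306663, 'eye': array([1.01785908, 0.51302976, 1.17648323]), 'attitude': array([ 0.34211085,  0.89098642, -0.28069027, -0.10156934])}
top {'vfov': 47.35054024721532, 'cx': 281.38066443653076, 'cy': 197.7023788986068, 'eye': array([0.33623301, 0.00377392, 1.60791371]), 'attitude': array([-0.70338781,  0.70679778, -0.05666834,  0.04971105])}
wrist {'vfov': 69.92294527460679, 'cx': 275.22315960179185, 'cy': 212.40656667551403, 'eye': array([0.09851221, 0.647655  , 0.3836958 ]), 'attitude': array([0.78713854, 0.60003885, 0.08536202, 0.11436623])}
0.15 [ 7.95466926e-01  6.05996539e-01 -6.21220180e-04  4.23053617e-04] 0.0188
```

View pics/scene0.png

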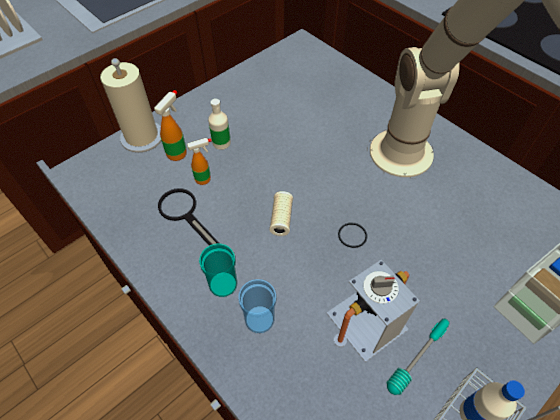

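View pics/top0.png

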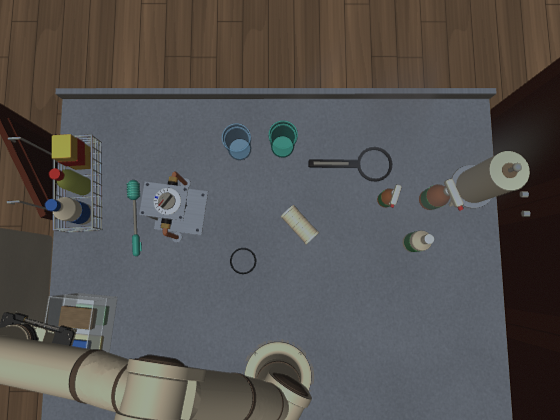

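Scene picture: filter dial at (382,287), cartridge at (282,213) with a dark hole seemingly on its lower end (279,230); turquoise bowl (219,270) and blue bowl (257,305), paper roll (130,105). Top picture: dial at (167,202), cartridge at (299,224). Look-alikes for the cartridge are the paper-towel roll (scene 130,105) and the white soap (219,128). The small lying ribbed cylinder at (282,213) fits the description. I'll check it in a close crop.

Run:
```python
import cv2,numpy as np
s=cv2.imread("pics/scene0.png");t=cv2.imread("pics/top0.png")
f=lambda im,x,y,w,h,k:cv2.resize(im[y:y+h,x:x+w],None,fx=k,fy=k,interpolation=cv2.INTER_CUBIC)
a=np.hstack([f(s,350,262,64,48,6.25),f(s,250,186,64,48,6.25)])
b=np.hstack([f(t,135,178,64,48,6.25),f(t,268,200,64,48,6.25)])
cv2.imwrite("pics/crop1.png",np.vstack([a,b]))
```

```text
(no output)
```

View pics/crop1.png

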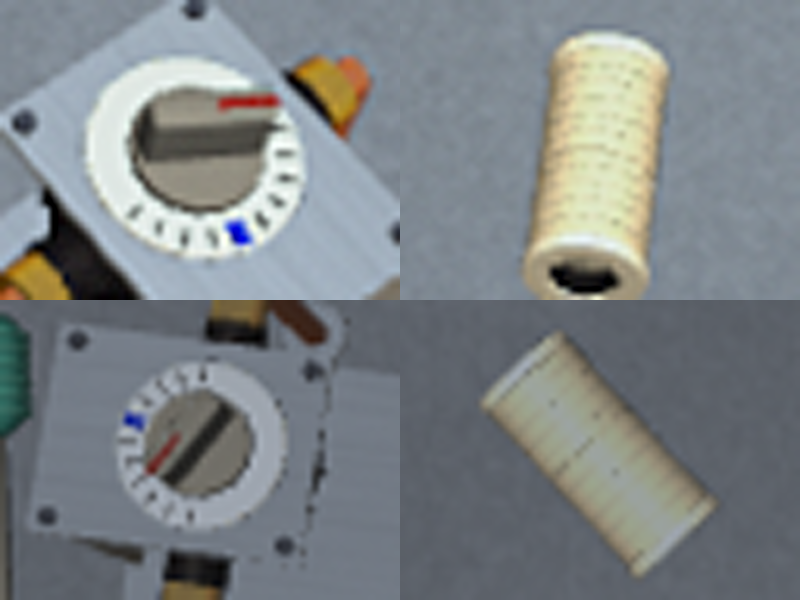

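```bash
cat > h.py <<'E'
from bench import manip, effector, viewer
import numpy as np, cv2
from scipy.spatial.transform import Rotation as R
def ray(c,u,v,H=420):
    f=H/2/np.tan(np.radians(c['vfov'])/2)
    d=R.from_quat(c['attitude']).apply([(u-c['cx'])/f,(v-c['cy'])/f,1]); return np.array(c['eye']),d/np.linalg.norm(d)
def onz(c,u,v,z):
    e,d=ray(c,u,v); return e+d*(z-e[2])/d[2]
def proj(c,p):
    f=210/np.tan(np.radians(c['vfov'])/2)
    q=R.from_quat(c['attitude']).inv().apply(np.asarray(p)-c['eye']); return q[:2]/q[2]*f+[c['cx'],c['cy']]
def tri(a,b):
    A=0;B=0
    for e,d in (a,b):
        P=np.eye(3)-np.outer(d,d);A=A+P;B=B+P@e
    return np.linalg.solve(A,B)
def quat(z,x):
    z=np.array(z,float);z/=np.linalg.norm(z);x=np.array(x,float);x-=z*(x@z);x/=np.linalg.norm(x)
    return R.from_matrix(np.c_[x,np.cross(z,x),z]).as_quat()
def down(a): return quat([0,0,-1],[np.cos(a),np.sin(a),0])   # jaw axis at world yaw a
E
python3 - <<'E'
from h import *
S=viewer.get_calibration('scene');T=viewer.get_calibration('top')
k=6.25
s=lambda x,y,ox,oy:(ox+x/k,oy+y/k)
sd=lambda x,y:ray(S,*s(x,y,350,262)); td=lambda x,y:ray(T,*s(x,y-300,135,178))
print('disc',tri(sd(197,158),td(202,445)))
print('blue',tri(sd(238,232),td(133,423)))
print('ptr tip',tri(sd(279,101),td(150,471)),'ptr in',tri(sd(220,105),td(180,435)))
tc=lambda x,y,z:onz(T,*s(x-400,y-300,268,200),z)
sc=lambda x,y,z:onz(S,*s(x-400,y,250,186),z)
print('cart',[tc(x,y,.03) for x,y in((521.5,367.5),(676,539),(599,453))])
print('cart hole(scene)',sc(583,273,.03),'bodymid', sc(612,36,.06), sc(537,240,.04),sc(650,255,.04))
print('bowls etc blue',onz(T,239,150,0),'pipes',onz(T,178,176,.1),onz(T,170,237,.1),'seal',onz(T,243,261,0))
for n,u,v in(('basket',100,180),('plate c1',147.5,184.5),):print(n,onz(T,u,v,.2))
print('bolts',[onz(T,*s(x,y-300,135,178),.212)[:2] for x,y in((78,341),(313,371),(286,546),(47,516))])
E
```

```text
disc [0.53891466 0.32641461 0.20837927]
blue [0.5501612  0.35725541 0.21024479]
ptr tip [0.52108329 0.339749   0.25058626] ptr in [0.53767348 0.32666968 0.25029484]
cart [array([ 0.53157576, -0.0323317 ,  0.03      ]), array([ 0.44022954, -0.11304747,  0.03      ]), array([ 0.48584885, -0.07298752,  0.03      ])]
cart hole(scene) [ 0.53142026 -0.03171185  0.03      ] bodymid [ 0.44168518 -0.10971661  0.06      ] [ 0.53938157 -0.05532428  0.04      ] [ 0.50552766 -0.01319561  0.04      ]
bowls etc blue [0.74698677 0.13230658 0.        ] pipes [0.63660823 0.31869053 0.1       ] [0.44169998 0.33852734 0.1       ] seal [0.36773889 0.11608536 0.        ]
basket [0.60540212 0.52939226 0.2       ]
plate c1 [0.59123986 0.38775582 0.2       ]
bolts [array([0.58888664, 0.38453541]), array([0.57407606, 0.27338104]), array([0.49109055, 0.2839492 ]), array([0.50571419, 0.39599093])]
```

Run:
```python
from h import *
for a in (52.5,-127.5):
    for z in(.33,.226):
        for da in (0,-73):
            q=manip.solve_ik([.539,.3265,z],down(np.radians(a+da)));print('dial',a,da,z,None if q is None else np.round(q,2))
h=np.array([.0914,.0807,0]);h/=np.linalg.norm(h);up=np.array([0,0,1.])
for sgn in(1,-1):
  j=sgn*np.cross(up,h)
  for t in(0,-20,-30):
    t=np.radians(t)
    z=-up*np.cos(t)+h*np.sin(t); g=np.array([.486,-.0725,.03])
    q=manip.solve_ik(g+z*.0188*-1+2*z*.0188,quat(z,j));print('cart',sgn,np.degrees(t),None if q is None else np.round(q,2))
    for yaw in(41.4,10,-20):
      hh=np.array([np.cos(np.radians(yaw)),np.sin(np.radians(yaw)),0]);jj=sgn*np.cross(up,hh)
      zz=hh*np.cos(t)+up*np.sin(t)
      for r in(.5,.6,.7):
        q=manip.solve_ik(np.array([r*np.cos(np.radians(yaw)),r*np.sin(np.radians(yaw)),.35]),quat(zz,jj))
        if q is not None: print('  end',yaw,r,np.round(q,2))
```

```text
dial 52.5 0 0.33 [-0.36  0.36 -0.31  1.44  0.11  1.35  0.24]
dial 52.5 -73 0.33 [-0.54  0.35 -0.06  1.45  0.02  1.35 -0.96]
dial 52.5 0 0.226 [-0.37  0.43 -0.29  1.58  0.13  1.15  0.23]
dial 52.5 -73 0.226 [-0.56  0.41 -0.04  1.59  0.02  1.14 -0.96]
dial -127.5 0 0.33 [-1.4   0.68  1.36  1.48 -0.67  1.51 -2.28]
dial -127.5 -73 0.33 [-0.18  0.4  -0.57  1.44  0.21  1.37  2.03]
dial -127.5 0 0.226 [-1.4   0.81  1.36  1.62 -0.81  1.38 -2.17]
dial -127.5 -73 0.226 [-0.16  0.47 -0.59  1.57  0.28  1.18  1.98]
cart 1 0.0 [ 0.25  0.49 -0.19  2.08  0.16  0.58  2.24]
cart 1 -20.0 [ 0.12  0.65 -0.24  1.86  0.42  0.98  1.9 ]
  end 41.4 0.7 [ 0.38  0.28 -1.27  2.36  2.72  0.61 -1.02]
  end 10 0.7 [-1.16  0.11  0.97  2.41  3.16  0.55 -1.68]
  end -20 0.7 [-0.95  0.26  1.37  2.41  3.4   0.58 -2.01]
cart 1 -29.999999999999996 [ 0.08  0.75 -0.27  1.75  0.49  1.19  1.82]
  end 41.4 0.7 [-1.58 -0.01  0.79  2.29  2.85  0.2  -1.32]
  end 10 0.7 [-1.12 -0.01  0.89  2.29  2.85  0.2  -1.31]
  end -20 0.7 [-1.02 -0.05  1.3   2.3   2.73  0.21 -1.16]
cart -1 0.0 [-0.19  0.51  0.34  2.09 -0.3   0.59 -0.49]
cart -1 -20.0 [-0.29  0.65  0.29  1.88  0.06  0.9  -0.92]
  end 41.4 0.7 [ 0.38  0.28 -1.27  2.36  2.72  0.61  2.12]
  end 10 0.7 [ 0.93  0.28 -1.27  2.36  2.72  0.61  2.12]
  end -20 0.7 [0.19 0.08 0.08 2.39 3.01 0.55 1.65]
cart -1 -29.999999999999996 [-0.34  0.76  0.3   1.76  0.11  1.08 -1.  ]
  end 41.4 0.7 [ 0.25  0.08 -1.06  2.24  2.61  0.22  2.1 ]
  end 10 0.7 [ 0.79  0.08 -1.06  2.24  2.62  0.22  2.1 ]
  end -20 0.7 [-0.23  0.    0.52  2.28  2.85  0.2   1.82]
```

Run:
```python
from h import *
manip.move_pose([.539,.3265,.31],down(np.radians(52.5)))
c=viewer.get_calibration('wrist');im=viewer.get_image('wrist')
import pickle;pickle.dump(c,open('w1.pkl','wb'))
p=proj(c,[.539,.3265,.2105]);print(p,manip.current_clock(),c['eye'])
u,v=np.clip(p.astype(int),[100,75],[460,345])
cv2.imwrite('pics/w1full.png',im[:,:,::-1])
cv2.imwrite('pics/w1.png',cv2.resize(im[v-75:v+75,u-100:u+100,::-1],None,fx=4,fy=4,interpolation=cv2.INTER_CUBIC));print(u-100,v-75)
```

```text
[274.31182074 209.35017593] 1.9667 [0.47659013 0.37552483 0.49127045]
174 134
```

View pics/w1.png

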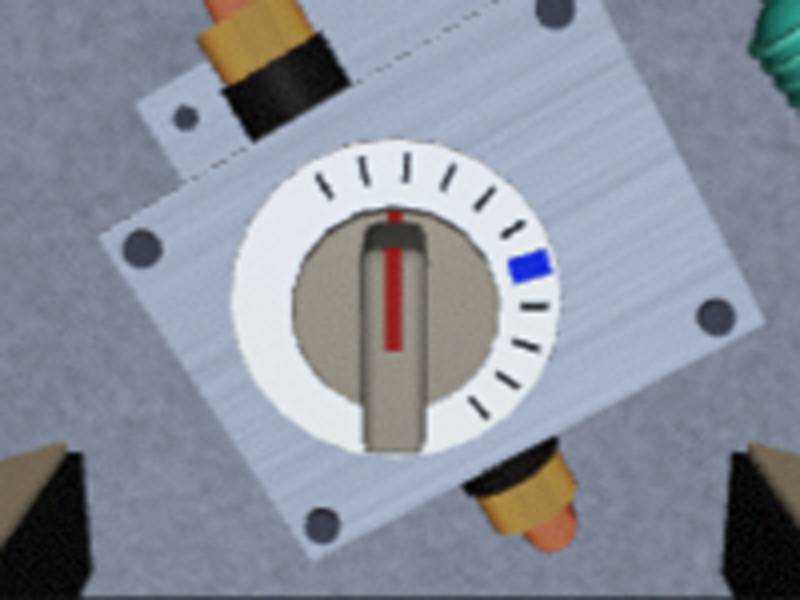

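The close crop shows the dial sharply: disc centre (396,298), pointer (394,215), blue mark (530,266) as the seventh mark clockwise, and the bar aligned with the open jaws. I'll compute the angles and turn it.

Run:
```python
from h import *
import pickle
c=pickle.load(open('w1.pkl','rb'))
P=lambda x,y,z:onz(c,174+x/4,134+y/4,z)
D=P(396,298,.2105);B=P(530,266,.2105);a=P(394,250,.2505);b=P(394,350,.2505);e=P(395,450,.2505);sk=P(395,215,.2185)
ang=lambda v:np.degrees(np.arctan2(v[1],v[0]))
print('C',D,'blue',ang(B-D),'bar',ang(a-e),ang(a-b),'mid bar',(a+e)/2,'skirt',ang(sk-D))
t0,t10=P(323,186,.2105),P(480,408,.2105)
print('tick0',ang(t0-D),'tick3.0',ang(t10-D),'=> blue', ang(t0-D)-np.degrees(1.8), ang(t10-D)+np.degrees(1.2))
```

```text
C [0.53754695 0.32600741 0.2105    ] blue 66.62205806194864 bar 142.82171523386629 142.54256546428115 mid bar [0.53814243 0.32556413 0.2505    ] skirt 142.99973179458982
tick0 174.72711574913157 tick3.0 -1.0485284390832332 => blue 71.59471262558338 67.70640697661555
```

```bash
cat > dialfit.py <<'E'
from h import *
from scipy.optimize import least_squares
def fit(c,ox,oy,k,px,idx):
    W=np.array([onz(c,ox+x/k,oy+y/k,.2105)[:2] for x,y in px]); q=.3*np.array(idx)
    f=lambda p:(np.c_[p[0]+p[2]*np.cos(p[3]-q),p[1]+p[2]*np.sin(p[3]-q)]-W).ravel()
    s=least_squares(f,[.538,.326,.033,3.0]); return s.x,np.degrees(s.x[3]-1.8),np.sqrt(2*s.cost/len(px))
E
python3 - <<'E'
from dialfit import *
import pickle
c=pickle.load(open('w1.pkl','rb'))
px=[(323,186),(364,171),(406,168),(449,178),(485,199),(513,229),(530,266),(534,306),(526,345),(508,380),(480,408)]
x,blue,r=fit(c,174,134,4,px,range(11));print(x,blue,r)
cx,cy=x[:2]
q=down(np.radians(52.7))
manip.servo_line([cx,cy,.29],q)
manip.servo_line([cx,cy,.2245],q,vel=.06)
effector.close(f_grip=25); manip.sleep(.2)
print('gap',manip.current_finger_gap(),manip.current_force(),manip.current_tool_pos())
j=np.array(manip.current_q());d=np.radians(142.8-blue);print('turn',np.degrees(d))
if not .011<manip.current_finger_gap()<.017: raise SystemExit
for i in range(1,5):
    t=j.copy();t[6]-=d*i/4;manip.movej(t);print(manip.current_force().round(1),manip.current_wrist_torque().round(2))
z=R.from_quat(manip.current_tcp_rot()).as_matrix();print(manip.current_tool_pos(),np.degrees(np.arctan2(z[1,0],z[0,0])),np.degrees(manip.current_q()[6]-j[6]),manip.current_clock())
E
```

```text
[0.53897703 0.3248182  0.03374813 3.01369502] 69.53960200716993 0.00016033290502451343
gap 0.013551299406162403 [-3.24014356 -3.23569048  1.95904159] [0.53862057 0.32429542 0.22444369]
turn 73.26039799283008
[-2.7 -1.5  1.7] [-0.55  0.51 -0.06]
[-1.9 -2.1  3.1] [-0.56  0.52 -0.05]
[-2.6 -0.9  3.2] [-0.63  0.61 -0.09]
[-2.6 -2.4  3.3] [-0.62  0.73 -0.04]
[0.53850496 0.32430137 0.22445912] -20.208466520928674 -72.89841550264875 6.5167
```

Run:
```python
from h import *
import pickle
effector.open_jaws()
p=np.array(manip.current_tool_pos());manip.servo_line(p+[0,0,.09])
c=viewer.get_calibration('wrist');im=viewer.get_image('wrist');pickle.dump(c,open('w2.pkl','wb'))
u,v=np.clip(proj(c,[.539,.3248,.2105]).astype(int),[75,56],[480,360])
cv2.imwrite('pics/w2.png',cv2.resize(im[v-56:v+56,u-75:u+75,::-1],None,fx=5,fy=5,interpolation=cv2.INTER_CUBIC));print(u-75,v-56)
```

```text
201 148
```

View pics/w2.png

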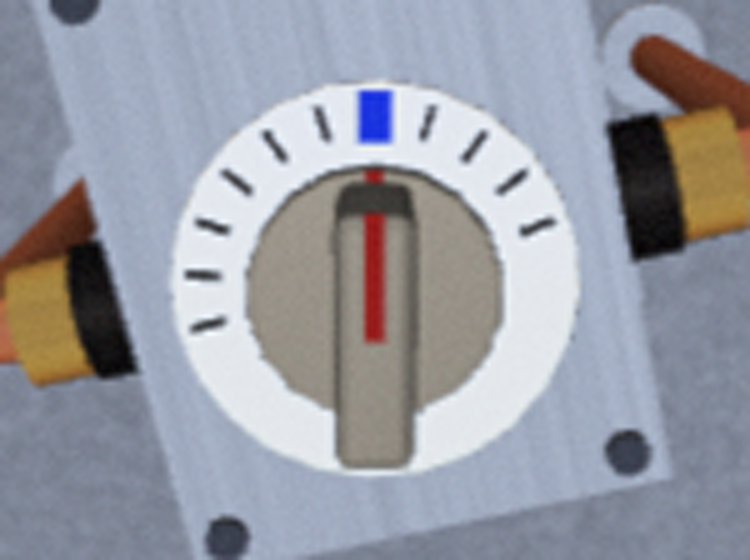

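Checked: the red pointer (374,176) lines up with the centre of the blue mark (375,117). On to the cartridge.

Run:
```python
from h import *
import pickle
manip.move_pose([.486,-.0725,.26],down(np.radians(-48.6)))
c=viewer.get_calibration('wrist');im=viewer.get_image('wrist');pickle.dump(c,open('w3.pkl','wb'))
print(proj(c,[.486,-.0725,.03]),manip.current_clock(),manip.current_q())
cv2.imwrite('pics/w3.png',im[:,:,::-1])
h=np.array([.0914,.0807,0]);h/=np.linalg.norm(h);up=np.array([0,0,1.])
q0=np.array(manip.current_q());out=[]
for t in(0,-20,-35):
  for sgn in(-1,1):
    T=np.radians(t)
    for yaw in(41.4,10,-20):
      y=np.radians(yaw);hh=np.array([np.cos(y),np.sin(y),0]);zz=hh*np.cos(T)+up*np.sin(T)
      for r in(.55,.65,.75,.85,.95):
        for z in(.3,.45,.6,.75,.9):
          q=manip.solve_ik(r*hh+[0,0,z],quat(zz,sgn*np.cross(up,hh)))
          if q is not None: out.append((np.abs(np.array(q)-q0).max(),t,sgn,yaw,r,z,np.round(q,2)))
out.sort(key=lambda o:o[0])
for o in out[:14]:print(*o)
```

```text
[276.28223274 182.77847914] 10.1667 [ 0.15428183  0.13094722 -0.07029192  1.87958304  0.00953285  1.13077426
 -0.76450144]
0.5734612753779317 -35 -1 10 0.65 0.6 [ 0.43 -0.3  -0.5   1.86 -0.33  0.61 -1.34]
0.6359423481285175 -35 -1 10 0.65 0.75 [ 0.53 -0.27 -0.54  1.5  -0.29  0.91 -1.4 ]
0.6875172606108811 -20 -1 10 0.75 0.75 [ 0.71 -0.21 -0.76  1.64 -0.42  0.45 -1.28]
0.6935696590128445 -35 -1 41.4 0.65 0.75 [-0.17 -0.25 -0.44  1.51 -0.21  0.91 -1.46]
0.7036142953603544 -35 -1 10 0.55 0.9 [ 0.51 -0.3  -0.41  1.18 -0.32  1.29 -1.41]
0.7189199688503466 -20 -1 -20 0.65 0.9 [ 0.74 -0.29 -0.3   1.4  -0.18  0.79 -1.48]
0.724523763108749 -35 -1 -20 0.65 0.6 [ 0.69 -0.28 -0.31  1.86 -0.15  0.59 -1.49]
0.7627399485270251 -35 -1 -20 0.65 0.75 [ 0.71 -0.24 -0.31  1.51 -0.11  0.9  -1.53]
0.7700605881383589 -20 -1 10 0.75 0.9 [ 0.76 -0.11 -0.84  1.25 -0.17  0.75 -1.49]
0.7769068878934894 -35 -1 -20 0.55 0.9 [ 0.64 -0.28 -0.21  1.18 -0.1   1.27 -1.54]
0.7786577819043242 -35 -1 41.4 0.55 0.9 [-0.44 -0.28 -0.21  1.18 -0.1   1.27 -1.54]
0.7819835593496492 -20 -1 41.4 0.65 0.9 [-0.47 -0.28 -0.21  1.41 -0.09  0.79 -1.55]
0.7819835593496499 -20 -1 10 0.65 0.9 [ 0.07 -0.28 -0.21  1.41 -0.09  0.79 -1.55]
0.8020584786231771 -35 -1 41.4 0.65 0.6 [-0.52 -0.28 -0.21  1.87 -0.06  0.59 -1.57]
```

View pics/w3.png

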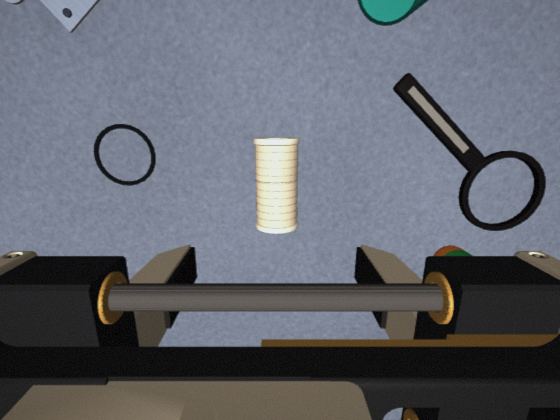

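The cartridge spans (276,138) to (276,233), square between the fingers. The scene picture puts the hole at the far (+h) end, at world (0.531,-0.032). Next I'll find a smooth end pose with little grasp tilt.

Run:
```python
from h import *
import pickle
c=pickle.load(open('w3.pkl','rb'))
print([onz(c,u,v,.03) for u,v in((276,185.5),)],[onz(c,u,v,z)[:2] for u,v,z in((255,138.5,.03),(298,138.5,.03),(257,228,.03),(297,228,.03))])
up=np.array([0,0,1.]);q0=np.array(manip.current_q());out=[]
for t in(0,-8,-15):
    T=np.radians(t)
    for yaw in(41.4,25,10,-10):
      y=np.radians(yaw);hh=np.array([np.cos(y),np.sin(y),0]);zz=hh*np.cos(T)+up*np.sin(T)
      for r in(.6,.65,.7,.75,.8,.85,.9):
        for z in(.6,.7,.8,.9,1.):
          q=manip.solve_ik(r*hh+[0,0,z],quat(zz,-np.cross(up,hh)))
          if q is not None: out.append((np.abs(np.array(q)-q0).max(),t,yaw,r,z,np.round(q,2)))
out.sort(key=lambda o:o[0])
for t in(0,-8,-15):
  for o in [o for o in out if o[1]==t][:5]:print(*o)
```

```text
[array([ 0.48287057, -0.07475599,  0.03      ])] [array([ 0.51185269, -0.0115721 ]), array([ 0.5498822, -0.0544443]), array([ 0.41776265, -0.0957216 ]), array([ 0.45626636, -0.13915968])]
0.7146667455625124 0 10 0.7 1.0 [ 0.63 -0.3  -0.57  1.46 -0.69  0.42 -1.09]
0.7506977171649843 0 41.4 0.7 1.0 [-0.12 -0.28 -0.45  1.46 -0.47  0.38 -1.25]
0.7506977171649843 0 25 0.7 1.0 [ 0.17 -0.28 -0.45  1.46 -0.47  0.38 -1.25]
0.7519642115685599 0 -10 0.7 1.0 [ 0.77 -0.28 -0.44  1.46 -0.46  0.38 -1.26]
0.7606872825725236 0 25 0.75 1.0 [ 0.63 -0.23 -0.83  1.38 -0.7   0.39 -1.09]
0.5868192532070633 -8 10 0.7 1.0 [ 0.68 -0.25 -0.62  1.29 -0.45  0.64 -1.31]
0.6240739099079288 -8 41.4 0.7 1.0 [ 0.27 -0.27 -0.69  1.29 -0.57  0.66 -1.24]
0.6392772049503801 -8 25 0.7 1.0 [ 0.59 -0.28 -0.71  1.29 -0.6   0.67 -1.22]
0.6713923232473332 -8 -10 0.7 1.0 [ 0.76 -0.22 -0.46  1.3  -0.26  0.61 -1.44]
0.7075212577322157 -8 -10 0.7 0.9 [ 0.76 -0.3  -0.44  1.58 -0.44  0.42 -1.26]
0.5433042223430068 -15 10 0.7 0.9 [ 0.67 -0.28 -0.61  1.44 -0.48  0.65 -1.27]
0.6366394153691365 -15 -10 0.7 0.9 [ 0.77 -0.25 -0.46  1.44 -0.29  0.62 -1.4 ]
0.6519766411296172 -15 25 0.7 0.9 [ 0.13 -0.25 -0.44  1.44 -0.27  0.62 -1.42]
0.6519766411296176 -15 41.4 0.7 0.9 [-0.16 -0.25 -0.44  1.44 -0.27  0.62 -1.42]
0.6786910286598831 -15 41.4 0.65 1.0 [-0.08 -0.25 -0.45  1.2  -0.3   0.86 -1.43]
```

Run:
```python
from h import *
up=np.array([0,0,1.]);y=np.radians(41.6);h=np.array([np.cos(y),np.sin(y),0]);T=np.radians(-15)
z=-up*np.cos(T)+h*np.sin(T);q=quat(z,-np.cross(up,h));g=np.array([.4845,-.074,.034]);tcp=g+z*.0188
manip.servo_line(tcp-z*.12,q)
manip.servo_line(tcp-z*.05,vel=.12)
manip.servo_line(tcp,vel=.06)
print('f',manip.current_force())
effector.close(f_grip=40);manip.sleep(.3)
print('gap',manip.current_finger_gap(),manip.current_force(),manip.current_clock())
if not .05<manip.current_finger_gap()<.066: raise SystemExit
manip.servo_line(tcp+up*.2,vel=.12)
print('gap',manip.current_finger_gap(),manip.current_force())
cv2.imwrite('pics/lift.png',viewer.get_image('scene')[:,:,::-1])
y=np.radians(10);hh=np.array([np.cos(y),np.sin(y),0]);zz=hh*np.cos(T)+up*np.sin(T);qe=quat(zz,-np.cross(up,hh))
manip.move_pose(.7*hh+[0,0,.9],qe);manip.sleep(.3)
print('gap',manip.current_finger_gap(),manip.current_force(),manip.current_clock(),manip.current_q())
w=viewer.get_image('wrist');s=viewer.get_image('scene')
cv2.imwrite('pics/end.png',np.hstack([cv2.resize(x[:,:,::-1],(400,300)) for x in(s,w)]))
cv2.imwrite('pics/ends.png',s[:,:,::-1])
```

```text
f [-0.52216068 -0.30021761  1.09772349]
gap 0.05286019059086247 [ 0.1639975  -1.77935082  0.11079817] 13.9167
gap 0.052880236749051165 [-0.49651354  0.8649673  -4.60736754]
gap 0.05301789736822786 [ 0.01268457  0.76389847 -4.11303999] 18.5583 [ 0.3681724  -0.24489597 -0.42877794  1.44126655 -0.25457321  0.61955208
 -1.42806716]
```

View pics/end.png

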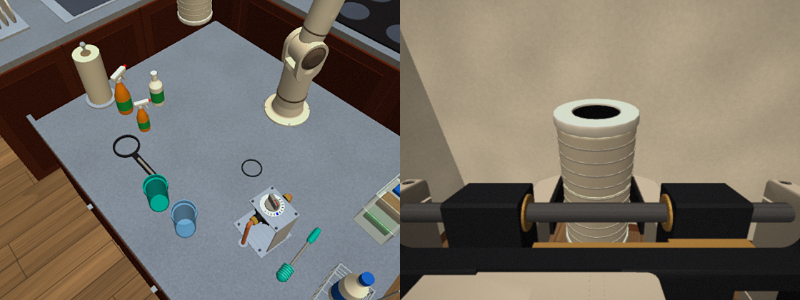

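The hole faces up at the far end, seen at (596,113) in the wrist half. I'll check how vertical it is by overlaying the predicted rims for several tilts.

Run:
```python
from h import *
c=viewer.get_calibration('wrist');im=viewer.get_image('wrist')[:,:,::-1].copy()
M=R.from_quat(manip.current_tcp_rot()).as_matrix();p=np.array(manip.current_tool_pos());print('rot',M.round(3).tolist(),p)
print('vel',np.abs(manip.current_joint_velocities()).max(),manip.current_finger_gap())
im=cv2.resize(im[110:320,136:416],None,fx=2.8,fy=2.8,interpolation=cv2.INTER_CUBIC)
jaw=M[:,0];hh=np.cross(jaw,[0,0,1.]);hh=hh if hh@M[:,2]>0 else -hh
g=p-M[:,2]*.0188+hh*.004
th=np.linspace(0,2*np.pi,60)
for tilt,col in((0,(0,255,0)),(6,(0,0,255)),(-6,(255,0,0))):
    r=R.from_rotvec(jaw*np.radians(tilt));a=r.apply([0,0,1.]);u=r.apply(jaw);v=np.cross(a,u)
    for rad in(.0305,.017):
        pts=np.array([proj(c,g+a*.0625+rad*(u*np.cos(t)+v*np.sin(t))) for t in th])
        cv2.polylines(im,[np.int32((pts-[136,110])*2.8)],True,col,1)
cv2.imwrite('pics/ov.png',im)
T=viewer.get_image('top')[:,:,::-1];cv2.imwrite('pics/top1.png',T)
```

```text
rot [[0.174, -0.255, 0.951], [-0.985, -0.045, 0.168], [-0.0, -0.966, -0.259]] [0.68940398 0.12157501 0.89996085]
vel 0.00360376323833707 0.05291057557471953
```

View pics/ov.png

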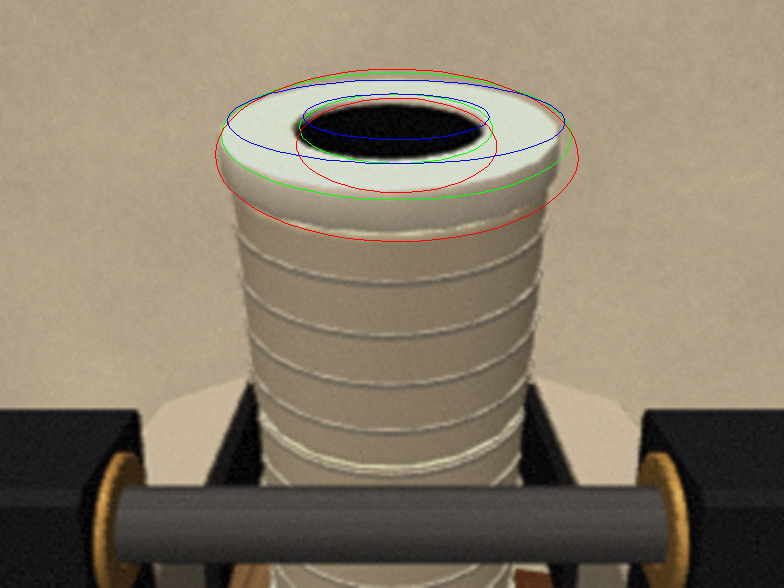

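View pics/top1.png

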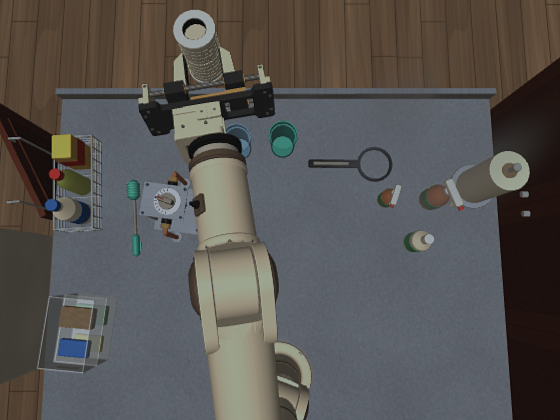

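Run:
```python
from h import *
manip.sleep(.5);print(manip.current_finger_gap(),manip.current_force(),manip.current_clock(),np.abs(manip.current_joint_velocities()).max())
manip.hand_in()
```

```text
0.052729483894819545 [ 0.38858235  0.59209874 -4.30526924] 19.2583 0.0025169116312995284
the job is handed in; nothing more can be done
```

I set the dial to the blue bypass mark, and the cartridge is now held in the gripper with its hole facing up. I handed the job in at 19.3 s with the arm still.

- **Dial:** I turned it about 73° clockwise. In the close picture taken after I let go, the red pointer was within about 1° of the centre of the blue mark. I did not take another close picture of the dial after that.
- **Cartridge:** The first scene picture showed the hole at the end farther from the base. I gripped the cartridge across its middle with 40 N and held it with about 0.8 m of air under it. The last wrist picture shows the hole on top, with an estimated tilt of about 1°. The wrist force of about 4.3 N downward fits the cartridge's weight.
- **Other things on the worktop:** In the last top picture the things in view look where they were. The arm hid part of the blue bowl in that picture. The seal was hidden too, though the scene picture from the same end pose still shows it.
- **One reading that disagreed:** The finger gap read 53 mm on a 58 mm body. I did not find out why, but it stayed within 0.3 mm from grasp to hand-in, so I saw no sign of slipping.

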